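# Set out the canteen counter display

## Task

Set out the counter display: stand each of the four packs (large tin, small tin, square carton, long carton) in the grey tray whose outline has its own shape and size, flat on the tray's floor, with the cartons squared up to their trays. Do not tip any pack over, and leave the little glass jar where it stands.

Things in the scene. Friction and masses are not known exactly. Their poses are not given: they have to be found in the camera images.
- big_tin_center (a point): Large round steel tin with paper band, diameter 58 mm (60 mm over its thin rims), 70 mm tall. About 0.1 to 0.2 kg, rigid, loose, upright on the counter at the start. Point: its centre, half-way up, 35 mm above its underside; z up.
- small_tin_center (a point): Small slim round steel tin with paper band, diameter 36 mm (38 mm over its thin rims), 70 mm tall. About 0.1 to 0.2 kg, rigid, loose, upright on the counter at the start. Point: its centre, half-way up, 35 mm above its underside; z up.
- square_carton_center (a point): Brown cardboard carton of square plan, 50 x 50 mm, 70 mm tall, closed. About 0.1 to 0.2 kg, rigid, loose, upright on the counter at the start. Point: its centre, half-way up, 35 mm above its underside; z up. x and y along its sides.
- long_carton_center (a point): Brown cardboard carton of long narrow plan, 90 mm along its x, 34 mm along its y, 70 mm tall, closed. About 0.1 to 0.2 kg, rigid, loose, upright on the counter at the start. Point: its centre, half-way up, 35 mm above its underside; z up.
- big_round_tray_floor (a point): Large round grey plastic display tray, 76 mm inside diameter; it is for the large tin. Fixed to the counter. Point: centre of the top of its floor, 4 mm above the counter; the rim stands 12 mm above this floor, so 16 mm above the counter; walls 4 mm thick, z up.
- small_round_tray_floor (a point): Small round grey plastic display tray, 52 mm inside diameter; it is for the small tin. Fixed to the counter. Point: centre of the top of its floor, 4 mm above the counter; the rim stands 12 mm above this floor, so 16 mm above the counter; walls 4 mm thick, z up.
- square_tray_floor (a point): Square grey plastic display tray, 66 x 66 mm inside, x and y along its sides; it is for the square carton (any quarter turn). Fixed to the counter. Point: centre of the top of its floor, 4 mm above the counter; the rim stands 12 mm above this floor, so 16 mm above the counter; walls 4 mm thick, z up.
- long_tray_floor (a point): Long grey plastic display tray, 106 mm inside along its x and 50 mm along its y; it is for the long carton (either way round). Fixed to the counter. Point: centre of the top of its floor, 4 mm above the counter; the rim stands 12 mm above this floor, so 16 mm above the counter; walls 4 mm thick, z up.
- jar: Small amber glass jar with a steel cap, 44 mm diameter, 60 mm tall, loose among the packs; to be left alone. Origin: centre of its underside. Other bystanders near it, all lower than 60 mm: a small coin dish, a wooden date stamp.
Mind the look-alikes: they are no part of the job. What is shaped like the part that bears small_tin_center but yellow is not meant.

How it is judged:
By the outcome, as a careful person would: the job done as asked, in the order asked, and still so for the second after the job is handed in, with the robot touching nothing.
It also fails if it takes over 107 s, if anything falls off the work surface, if the arm or the gripper's body presses on something with over 40 N, if the wrist force passes 120 N, or if a joint passes its speed limit or range.

## Robot

A 6-joint arm with a two-finger parallel gripper is mounted at the origin on the work surface. World frame = base frame: x ahead of the robot, y to its left, z up, the work surface at z = 0. Lengths are in m, angles in rad, forces in N, time in s.
With the tool pointing down it reaches from about 0.35 to 0.85 m from the base axis. Payload 8.1 kg.
Tool frame: the origin (TCP) lies between the finger pads; the fingertips stand env.nose_length ahead of it and the grasp point (between the pads) lies 5 mm behind it (env.nose_length is the distance from the TCP to the fingertips, in m); z points along the fingers, y is the line along which they close (so a half turn about z gives the same grasp; the last joint's range is limited). The gripper opens to 93 mm and grips with 3 to 60 N. Pads are 15 mm wide; open, the fingers measure 128 mm over their backs; the gripper's body (75 mm by 188 mm) begins 65 mm behind the grasp point.
Start: joints at [-1.362, 0.13, 1.488, -0, 1.523, -0.085], TCP at [0.174, -0.574, 0.233] pointing down, gripper open.
Joint ranges: [-2.96, 2.96], [-0.89, 2.26], [0.02, 2.5], [-1.34, 4.48], [0, 2.73], [-2.66, 2.66]. Speed limits (rad/s): [2.39, 2.39, 2.79, 3.14, 3.14, 3.14].

## Interface

Orientations are given as [roll, pitch, yaw] about the fixed x, y, z axes, in that order (R = Rz(yaw) Ry(pitch) Rx(roll)).
In Python, from station import readout, vision, ticket, env gives the robot as it stands. The module is installed in compiled form; this text tells all that it offers.
- The arm moves only by the shell command python3 -m creep 'ROWS' [FORCE]. ROWS is text: rows parted by semicolons, each of 7 numbers parted by spaces: the turn, a rotation vector about the tool's x, y, z in units of 6 degrees (1.0 is 6 degrees), then the shift along the tool's x, y, z in units of 25 mm (1.0 is 25 mm), then the finger opening in mm, from 0 to 93. A call has exactly 5 rows; each row is the pose to reach, as a shift and turn from the pose commanded when the call began, along the tool's axes at that moment; what a row does not reach only later rows make up. A row lasts 1/10 s, in which the tool goes at most 50 mm and 8.59 degrees, less where a joint would pass 70% of its speed; a pose out of reach is approached as far as the arm can. A call with a gripper value outside its range is refused whole. The fingers move at their own pace and stop on an object; FORCE is the grip in N (left out, the last holds). Time passes only in rows, so rows that repeat a pose let the fingers close, or fill a call up. It gives the time, the measured TCP pose, the force, the opening and the grip force at its end, in the units of the state.
- readout.get_state(): the state, without advancing time (a new reading comes with each control period).
- vision.camera(name): name is "scene" or "top" or "wrist"; returns a dict with "frame" (384x512x3 uint8, red, green, blue), "camera_matrix" (3x3 intrinsics, pixels), "R" (3x3) and "t" (3): a world point X has camera coordinates R X + t. Camera axes: x right, y down, z forward; pixel columns grow to the right and rows downward; lengths in m; the calibration is good to about 2 mm. A picture is of the moment at which its call begins. There is no depth.
- ticket.hand_in(): hands the job in; it is judged then, once.
Trained networks look in the newest picture that a camera, given by its name, has taken for a name from the list of things; names that differ only in an ending like _2 or _b are one class to them, and where a whole thing is asked for, a point or a joint stands for the part that bears it (a point fixed in the world has none). Each returns a list of dicts, best first, with "conf" (0 to 1); they miss things now and then, are a little off and sometimes report something else, mostly with a low value. They report only what shows in the picture. A call takes as long as a camera call. They do not tell look-alikes from the thing itself.
- vision.silhouettes(query, camera): "pixels" (384x512 bool, what is visible of it) and "rect" ([centre column, centre row, width, height] in pixels, round what is visible of it).
- vision.pinpoint(query, camera): "centre" ([column, row] in pixels: a listed point, or the origin of a listed thing).
The state is a dict: "clock": time; "joints": joint angles; "qd": joint speeds; "joint_torque": joint torques, N m; "ee_pos": TCP position; "ee_rot": TCP orientation; "ft_force": force on the tool from outside, world axes, zero at the start; "wrist_torque": the same for the moment, N m; "width": opening from 0.0 (shut) to 1.0 (fully open); "grip_force": force on a finger pad.
Only numpy, scipy, OpenCV 4.12 (cv2) and the standard library are available. Lean on these libraries where they do the work, as an engineer would, in place of code of your own. Each camera call takes 0.05 s, during which the arm holds its last target. There are 200 camera calls.

## Working session

There is one attempt and no reset: what is moved stays moved. The work goes in short steps, Python scripts to look and compute and a shell command to move; the robot and the scene stay as the last step left them, time stands still between calls to the robot, and variables do not carry over. Pictures are saved under pics/ and viewed, at most 14 in all, crops included, and the job is handed in when it is done.

```bash
mkdir -p pics; cat > h.py <<'E'
import numpy as np, cv2
from station import readout, vision, ticket, env
def ray(c,px,z):
    K,R,t=map(np.array,(c["camera_matrix"],c["R"],c["t"]))
    d=R.T@np.linalg.inv(K)@np.array([px[0],px[1],1.]); o=-R.T@t
    return o+d*(z-o[2])/d[2]
def proj(c,X):
    p=np.array(c["camera_matrix"])@(np.array(c["R"])@np.array(X)+np.array(c["t"])); return p[:2]/p[2]
def save(c,n,s=1.5): cv2.imwrite("pics/"+n,cv2.resize(c["frame"][:,:,::-1],None,fx=s,fy=s,interpolation=cv2.INTER_CUBIC))
E
python3 - <<'E'
from h import *
s=readout.get_state(); print(s, env.nose_length)
for n in("top","scene"):
    c=vision.camera(n); save(c,n+".png"); print(n,(-np.array(c["R"]).T@c["t"]).round(3))
    if n=="top":
        for q,z in [("big_tin_center",.035),("small_tin_center",.035),("square_carton_center",.035),("long_carton_center",.035),("big_round_tray_floor",.004),("small_round_tray_floor",.004),("square_tray_floor",.004),("long_tray_floor",.004),("jar",0)]:
            for r in vision.pinpoint(q,n): print(q,np.round(r["centre"]),round(r["conf"],2),ray(c,r["centre"],z).round(3))
E
```

```text
{'clock': 0.0, 'joints': array([-1.36239424e+00,  1.31173281e-01,  1.48927795e+00,  3.62131991e-05,
        1.52301074e+00, -8.54046851e-02]), 'qd': array([ 0.00092119,  0.00024542,  0.000445  , -0.00180251,  0.00026585,
       -0.00073538]), 'joint_torque': array([ 1.39524069e-03, -5.59841144e+01, -4.91755128e+01,  7.67090404e-02,
        3.55901476e-02, -1.05368115e-04]), 'ee_pos': array([ 0.17367589, -0.57373949,  0.23158093]), 'ee_rot': array([-3.13973324e+00, -1.95490259e-04,  2.93804830e-01]), 'ft_force': array([-0.47637938, -0.04702659, -0.63553226]), 'wrist_torque': array([0.00204842, 0.0467232 , 0.0694801 ]), 'grip_force': 0.0, 'width': 0.999653416118185} 0.014
top [0.348 0.004 0.927]
big_tin_center [304. 226.] 0.87 [ 0.433 -0.094  0.035]
small_tin_center [217. 190.] 0.76 [0.52  0.111 0.035]
small_tin_center [224. 224.] 0.64 [0.438 0.095 0.035]
small_tin_center [264. 223.] 0.57 [0.439 0.001 0.035]
small_tin_center [211. 255.] 0.55 [0.367 0.125 0.035]
square_carton_center [425. 187.] 0.94 [ 0.521 -0.382  0.035]
long_carton_center [199. 145.] 0.73 [0.632 0.158 0.035]
big_round_tray_floor [107. 184.] 0.94 [0.542 0.39  0.004]
small_round_tray_floor [366. 252.] 0.89 [ 0.372 -0.242  0.004]
long_tray_floor [156. 259.] 0.85 [0.359 0.261 0.004]
jar [262. 178.] 0.78 [0.556 0.005 0.   ]
scene [ 1.19  -0.5    0.912]
```

View pics/top.png

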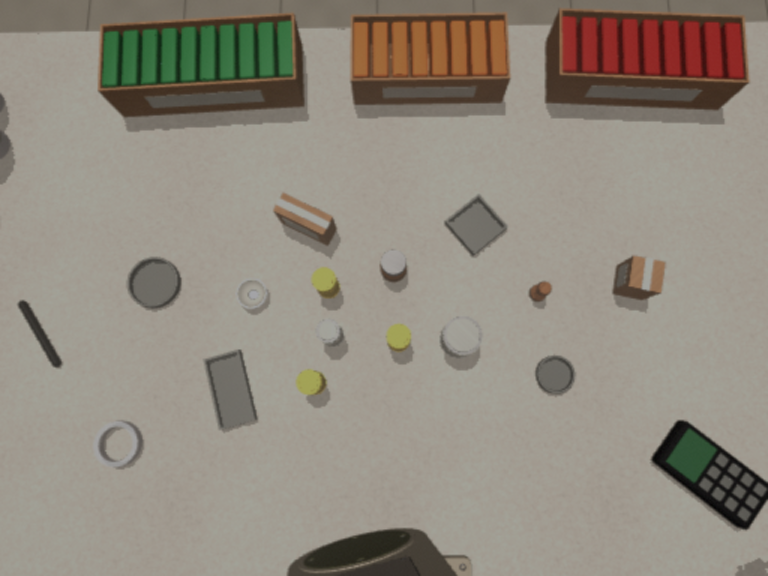

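View pics/scene.png

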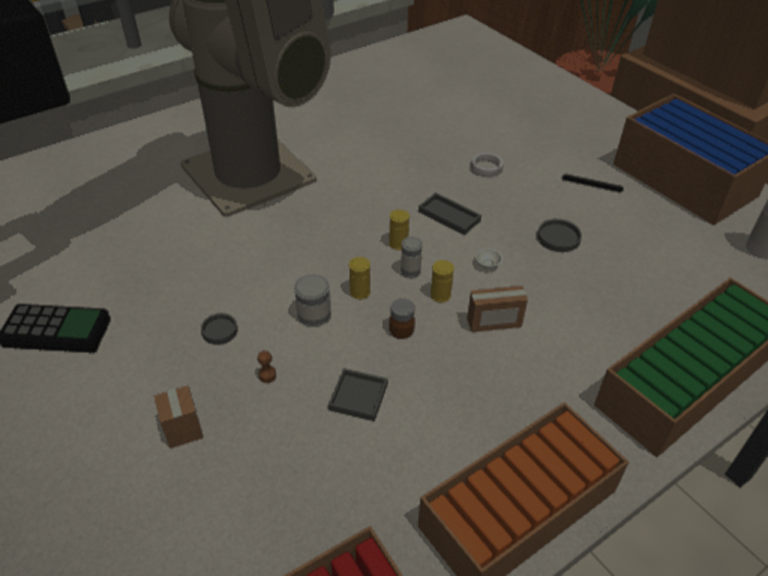

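The top view (original pixels) shows four candidates for the small tin: yellow tins at (216,187), (266,224) and (207,255), and a white/steel one at (220,221). I choose the white one. Other look-alikes are the jar at (262,177) with its steel cap, and the big tin at (307,224), which stands alone. The trays are round at (103,188), round at (370,250), square at (317,150) and long at (154,260).

```bash
cat > m.py <<'E'
from h import *
from scipy.optimize import minimize
def pts(kind,x,y,a,z0,z1):
    if kind[0]=='c':
        th=np.linspace(0,2*np.pi,40); P=np.c_[np.cos(th),np.sin(th)]*kind[1]/2
    else:
        P=np.array([[1,1],[1,-1],[-1,-1],[-1,1]])*np.array(kind[1:])/2
        c,s=np.cos(a),np.sin(a); P=P@np.array([[c,s],[-s,c]])
    return np.array([[p[0]+x,p[1]+y,z] for p in P for z in(z0,z1)])
def hullmask(c,X,S=4):
    p=np.array([proj(c,q) for q in X]); h=cv2.convexHull(((p+.5)*S).astype(np.float32)).round().astype(np.int32)
    m=np.zeros((384*S,512*S),np.uint8); cv2.fillConvexPoly(m,h,1)
    return cv2.resize(m.astype(np.float32),(512,384),interpolation=cv2.INTER_AREA)
def fit(kind,obs,x0,z0,z1):
    f=lambda v:sum(1-np.minimum(h:=hullmask(c,pts(kind,*v,z0,z1)),m).sum()/np.maximum(h,m).sum() for c,m in obs)
    best=None
    for a in ([0] if kind[0]=='c' else np.arange(0,np.pi if kind[1]!=kind[2] else np.pi/2,np.pi/8)):
        s=np.array([[0,0,0],[.01,0,0],[0,.01,0],[0,0,.2]])+np.array([*x0,a])
        r=minimize(f,s[0],method='Nelder-Mead',options=dict(initial_simplex=s,maxiter=70))
        if best is None or r.fun<best.fun: best=r
    return best.x,best.fun/len(obs)
E
cat > a.py <<'E'
from m import *
T=vision.camera("top");S=vision.camera("scene")
L=[("big_tin_center",('c',.060),(.433,-.094),0,.07),("small_tin_center",('c',.038),(.438,.095),0,.07),
("square_carton_center",('b',.05,.05),(.521,-.382),0,.07),("long_carton_center",('b',.09,.034),(.632,.158),0,.07),
("big_round_tray_floor",('c',.084),(.542,.39),0,.016),("small_round_tray_floor",('c',.06),(.372,-.242),0,.016),
("square_tray_floor",('b',.074,.074),(.62,-.12),0,.016),("long_tray_floor",('b',.114,.058),(.359,.261),0,.016),("jar",('c',.044),(.556,.005),0,.06)]
for n,k,x0,a,b in L:
    obs=[]
    for nm,c in(("top",T),("scene",S)):
        e=proj(c,[*x0,(a+b)/2]); best=None
        for r in vision.silhouettes(n,nm):
            d=np.hypot(*(np.array(r["rect"][:2])-e))
            if d<15 and (best is None or d<best[0]): best=(d,r)
        if best: obs.append((c,best[1]["pixels"].astype(np.float32)))
    for o in (obs,)+((obs[:1],obs[1:]) if len(obs)==2 else ()):
        if o: v,e=fit(k,o,x0,a,b); print(n,len(o),v[:2].round(4),round(np.degrees(v[2]),1),round(e,3))
c=T["frame"][170:280,180:330,::-1]; cv2.imwrite("pics/crop.png",cv2.resize(c,None,fx=5,fy=5,interpolation=cv2.INTER_CUBIC))
E
time python3 a.py
```

```text
big_tin_center 2 [ 0.4345 -0.0984] -0.3 0.075
big_tin_center 1 [ 0.4346 -0.0977] 1.9 0.039
big_tin_center 1 [ 0.4352 -0.1001] 8.9 0.09
small_tin_center 2 [0.4424 0.1052] -9.9 0.1
small_tin_center 1 [0.4432 0.1053] -18.6 0.066
small_tin_center 1 [0.4397 0.1051] -6.2 0.084
square_carton_center 2 [ 0.5258 -0.384 ] 76.0 0.092
square_carton_center 1 [ 0.5262 -0.3796] 77.8 0.045
square_carton_center 1 [ 0.5243 -0.3847] -13.5 0.045
long_carton_center 1 [0.6284 0.1487] 62.0 0.098
big_round_tray_floor 2 [0.5314 0.4003] 1.7 0.051
big_round_tray_floor 1 [0.5323 0.4005] 1.2 0.033
big_round_tray_floor 1 [0.5309 0.3996] 2.5 0.058
small_round_tray_floor 2 [ 0.3773 -0.2507] 8.1 0.133
small_round_tray_floor 1 [ 0.3779 -0.2495] 1.0 0.154
small_round_tray_floor 1 [ 0.3763 -0.251 ] 1.9 0.104
square_tray_floor 2 [ 0.6251 -0.1333] 38.6 0.064
square_tray_floor 1 [ 0.626 -0.132] 38.9 0.041
square_tray_floor 1 [ 0.6244 -0.1354] 38.0 0.041
long_tray_floor 2 [0.3583 0.2659] 15.9 0.066
long_tray_floor 1 [0.3589 0.2666] 195.8 0.039
long_tray_floor 1 [0.3566 0.2643] 16.1 0.08
jar 2 [0.549  0.0058] 3.8 0.159
jar 1 [0.5487 0.0063] 7.0 0.132
jar 1 [0.5508 0.0044] 6.4 0.183
real	0m57.657s
user	0m59.211s
sys	0m14.193s
```

View pics/crop.png

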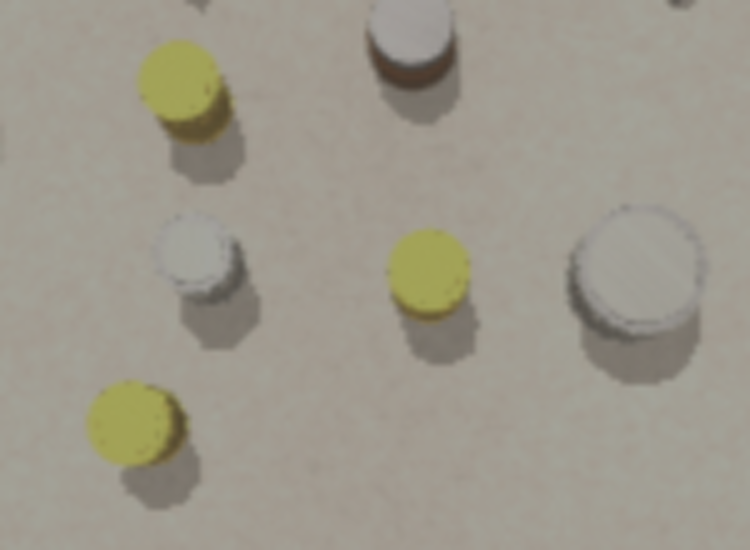

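The crop shows the white-topped small tin at crop pixel (195,255), i.e. top view (219,221), with three yellow look-alikes round it. The big tin is at crop pixel (640,270). I start with the big tin.

```bash
cat > p.py <<'E'
import sys
from h import *
from scipy.spatial.transform import Rotation as Ro
x,y,z,yaw=map(float,sys.argv[1:5]); s=readout.get_state()
R=Ro.from_euler('xyz',s["ee_rot"]); G=Ro.from_euler('xyz',[np.pi,0,np.radians(yaw)])
print("turn",(np.degrees((R.inv()*G).as_rotvec())/6).round(2),"shift",(R.inv().apply(np.array([x,y,z])-s["ee_pos"])/.025).round(2),"t",round(s["clock"],2),"yaw",np.degrees(s["ee_rot"][2]).round(1),"w",round(s["width"]*93,1))
E
python3 p.py .4345 -.0984 .16 60
```

```text
turn [-0.    0.   -7.19] shift [ 15.5  -15.2    2.91] t 1.55 yaw 16.8 w 92.9
```

```bash
python3 -m creep '0 0 -7.19 15.5 -15.2 2.9 93; 0 0 -7.19 15.5 -15.2 2.9 93; 0 0 -7.19 15.5 -15.2 2.9 93; 0 0 -7.19 15.5 -15.2 2.9 93; 0 0 -7.19 15.5 -15.2 2.9 93' 25; python3 p.py .4345 -.0984 .16 60
```

```text
clock: 2.05
ee_pos: [0.2934, -0.3553, 0.1994]
ee_rot: [3.141, 0.0, 1.049]
ft_force: [1.0, -0.6, -0.1]
width: 1.002
grip_force: 0.0
turn [0.01 0.   0.02] shift [11.72 -0.23  1.57] t 2.05 yaw 60.1 w 93.2
```

```bash
python3 -m creep '0 0 0 2 0 0.3 93; 0 0 0 4 -0.1 0.6 93; 0 0 0 6 -0.15 0.9 93; 0 0 0 8 -0.2 1.2 93; 0 0 0 9.8 -0.2 1.5 93'; python3 p.py .4345 -.0984 .16 60
```

```text
clock: 2.55
ee_pos: [0.4126, -0.1408, 0.1623]
ee_rot: [3.14, -0.0, 1.044]
ft_force: [0.7, 0.3, -1.0]
width: 1.001
grip_force: 0.0
turn [ 0.01 -0.   -0.03] shift [ 1.91 -0.09  0.09] t 2.55 yaw 59.8 w 93.1
```

```bash
cat > w.py <<'E'
import sys
from m import *
# wrist fit: name kind dims x y z1
n,k=sys.argv[1],sys.argv[2]; d=[float(v) for v in sys.argv[3].split(',')]; x0=[float(v) for v in sys.argv[4].split(',')]; z1=float(sys.argv[5])
c=vision.camera("wrist")
if len(sys.argv)>6: save(c,sys.argv[6])
for r in vision.silhouettes(n,"wrist")[:3]:
    m=r["pixels"].astype(np.float32); ys,xs=np.nonzero(m)
    q=np.array(r["rect"][:2]); g=ray(c,q,z1/2)[:2]
    print("conf",round(r["conf"],2),np.round(r["rect"]),g.round(3),end=" ")
    if np.hypot(*(g-x0))<.05 and ys.min()>0 and xs.min()>0 and ys.max()<383 and xs.max()<511:
        v,e=fit((k,*d),[(c,m)],g,0,z1); print("FIT",v[:2].round(4),round(np.degrees(v[2]),1),round(e,3))
    else: print()
E
python3 w.py big_tin_center c .060 .4345,-.0984 .07 w1.png
```

```text
conf 0.58 [254. 140.  70.  66.] [ 0.434 -0.104] FIT [ 0.4336 -0.1011] 1.0 0.018
```

View pics/w1.png

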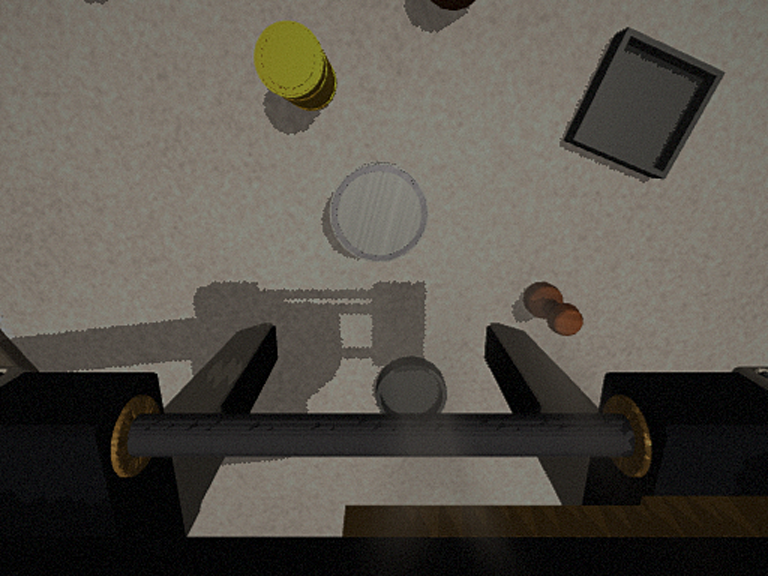

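```bash
python3 -m creep '0 0 0 1.86 -0.09 0 93; 0 0 0 1.86 -0.09 0.8 93; 0 0 0 1.86 -0.09 2.4 93; 0 0 0 1.86 -0.09 3.8 93; 0 0 0 1.86 -0.09 4.8 93'
python3 -m creep '0 0 0 0 0 0 93; 0 0 0 0 0 0 50; 0 0 0 0 0 0 50; 0 0 0 0 0 0 50; 0 0 0 0 0 0 50' 25
```

```text
clock: 3.15
ee_pos: [0.432, -0.1014, 0.0399]
ee_rot: [-3.14, 0.001, 1.044]
ft_force: [0.6, 0.3, -0.5]
width: 1.001
grip_force: 0.0
clock: 3.65
ee_pos: [0.4343, -0.1018, 0.0434]
ee_rot: [3.139, -0.0, 1.044]
ft_force: [0.1, 0.3, -0.4]
width: 0.705
grip_force: 0.0
```

```bash
python3 -m creep '0 0 0 0 0 0 50; 0 0 0 0 0 0 50; 0 0 0 0 0 0 50; 0 0 0 0 0 -0.2 50; 0 0 0 0 0 -1 50'; python3 -m creep '0 0 0 0 0 -0.8 50; 0 0 0 0 0 -1.6 50; 0 0 0 0 0 -2.4 50; 0 0 0 0 0 -3.2 50; 0 0 0 0 0 -3.2 50';python3 p.py .532 .4003 .14 60
```

```text
clock: 4.15
ee_pos: [0.431, -0.1006, 0.0651]
ee_rot: [-3.136, 0.001, 1.044]
ft_force: [-0.1, 0.6, -1.9]
width: 0.618
grip_force: 25.0
clock: 4.65
ee_pos: [0.4348, -0.1019, 0.1499]
ee_rot: [3.137, -0.001, 1.044]
ft_force: [0.2, -0.4, -1.3]
width: 0.62
grip_force: 25.0
turn [ 0.04 -0.01 -0.03] shift [19.32 -6.74  0.38] t 4.65 yaw 59.8 w 57.6
```

```bash
python3 -m creep '0 0 0 1.2 -0.42 0 50; 0 0 0 2.9 -1.01 0 50; 0 0 0 4.6 -1.6 0 50; 0 0 0 6.3 -2.2 0 50; 0 0 0 8 -2.8 0 50'; python3 -m creep '0 0 0 1.7 -0.6 0 50; 0 0 0 3.4 -1.2 0 50; 0 0 0 5.1 -1.8 0 50; 0 0 0 6.8 -2.4 0 50; 0 0 0 8 -2.8 0 50';python3 p.py .532 .4003 .14 60; python3 w.py big_round_tray_floor c .084 .532,.4003 .016 w2.png
```

```text
clock: 5.15
ee_pos: [0.4726, 0.1084, 0.1456]
ee_rot: [-3.14, 0.001, 1.044]
ft_force: [0.7, -0.5, -2.1]
width: 0.62
grip_force: 25.0
clock: 5.65
ee_pos: [0.5125, 0.3173, 0.1451]
ee_rot: [-3.14, 0.001, 1.045]
ft_force: [0.6, 0.0, -1.8]
width: 0.62
grip_force: 25.0
turn [-0.01  0.01 -0.02] shift [ 3.26 -0.99  0.2 ] t 5.65 yaw 59.9 w 57.7
conf 0.83 [231. 104.  85.  92.] [0.531 0.397] FIT [0.5314 0.3972] 9.7 0.017
```

View pics/w2.png

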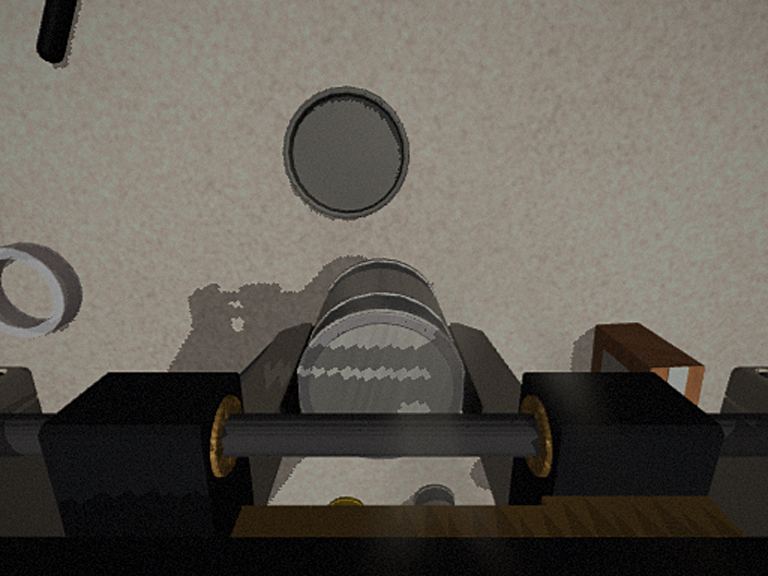

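```bash
python3 -m creep '0 0 0 1.5 -0.45 0 50; 0 0 0 2.8 -0.85 0 50; 0 0 0 3.2 -0.96 0.4 50; 0 0 0 3.2 -0.96 1.4 50; 0 0 0 3.2 -0.96 2.4 50'; python3 -m creep '0 0 0 0 0 0.6 50; 0 0 0 0 0 1.1 50; 0 0 0 0 0 1.3 50; 0 0 0 0 0 1.4 50; 0 0 0 0 0 1.4 50'; python3 -m creep '0 0 0 0 0 0 50; 0 0 0 0 0 0 50; 0 0 0 0 0 0 50; 0 0 0 0 0 0 50; 0 0 0 0 0 0 50'
```

```text
clock: 6.25
ee_pos: [0.5326, 0.3953, 0.0851]
ee_rot: [-3.142, 0.001, 1.044]
ft_force: [0.6, -0.6, -2.1]
width: 0.621
grip_force: 25.0
clock: 6.75
ee_pos: [0.5334, 0.3961, 0.0527]
ee_rot: [3.141, -0.001, 1.044]
ft_force: [0.6, 0.3, -1.2]
width: 0.621
grip_force: 25.0
clock: 7.25
ee_pos: [0.5329, 0.396, 0.0522]
ee_rot: [3.141, -0.0, 1.044]
ft_force: [-0.2, 0.2, -2.2]
width: 0.623
grip_force: 25.0
```

```bash
python3 -m creep '0 0 0 0.08 -0.05 0.1 50; 0 0 0 0.08 -0.05 0.2 50; 0 0 0 0.08 -0.05 0.24 50; 0 0 0 0.08 -0.05 0.24 50; 0 0 0 0.08 -0.05 0.24 50'; python3 -m creep '0 0 0 0 0 0 66; 0 0 0 0 0 0 70; 0 0 0 0 0 0 80; 0 0 0 0 0 0 93; 0 0 0 0 0 0 93'; python3 -m creep '0 0 0 0 0 -0.8 93; 0 0 0 0 0 -1.8 93; 0 0 0 0 0 -2.8 93; 0 0 0 0 0 -3.8 93; 0 0 0 0 0 -4.8 93'; python3 p.py .4424 .1052 .16 90; python3 w.py big_tin_center c .060 .532,.4003 .074
```

```text
clock: 7.75
ee_pos: [0.5328, 0.3987, 0.0468]
ee_rot: [-3.141, -0.0, 1.044]
ft_force: [-3.5, -1.3, 4.7]
width: 0.62
grip_force: 25.0
clock: 8.25
ee_pos: [0.5328, 0.3983, 0.0459]
ee_rot: [-3.142, 0.0, 1.044]
ft_force: [-0.5, -0.3, 0.3]
width: 0.957
grip_force: 0.0
clock: 8.75
ee_pos: [0.5327, 0.3982, 0.167]
ee_rot: [-3.142, 0.0, 1.044]
ft_force: [0.7, 0.7, -0.8]
width: 1.0
grip_force: 0.0
turn [-0.    0.   -5.03] shift [-11.95   2.77   0.28] t 8.75 yaw 59.8 w 93.0
conf 0.67 [253. 184.  68.  74.] [0.53  0.394] FIT [0.532  0.3986] -3.2 0.02
```

```bash
python3 p.py .403 .083 .16 30; python3 -m creep '0 0 1.2 -1.9 0.3 0 60; 0 0 2.5 -3.9 0.7 0.1 60; 0 0 3.8 -5.9 1.1 0.2 60; 0 0 5 -7.9 1.5 0.2 60; 0 0 5 -9.8 1.9 0.2 60';python3 p.py .403 .083 .16 30
```

```text
turn [ 0.02 -0.07  4.97] shift [-13.61   1.81   0.36] t 8.85 yaw 59.8 w 92.8
clock: 9.35
ee_pos: [0.4497, 0.1625, 0.1597]
ee_rot: [-3.141, 0.001, 0.516]
ft_force: [0.3, -1.0, 0.3]
width: 0.657
grip_force: 0.0
turn [-0.    0.01 -0.07] shift [-3.19  1.85 -0.01] t 9.35 yaw 29.6 w 61.1
```

```bash
python3 -m creep '0 0 0 -1.4 0.8 0 60; 0 0 0 -2.8 1.6 0 60; 0 0 0 -3.2 1.85 0 60; 0 0 0 -3.2 1.85 0 60; 0 0 0 -3.2 1.85 0 60';python3 w.py small_tin_center c .038 .4424,.1052 .07 w3.png; python3 p.py .4424 .1052 .042 30
```

```text
clock: 9.85
ee_pos: [0.4052, 0.0848, 0.161]
ee_rot: [-3.141, -0.001, 0.52]
ft_force: [0.7, 0.2, -0.6]
width: 0.645
grip_force: 0.0
conf 0.88 [259. 145.  42.  48.] [0.441 0.098] FIT [0.4426 0.1024] -4.0 0.031
conf 0.84 [198. 193.  44.  50.] [0.363 0.13 ] 
conf 0.77 [342. 203.  53.  51.] [ 0.431 -0.012] 
turn [-0.   -0.   -0.02] shift [1.68 0.05 4.76] t 9.95 yaw 29.9 w 60.4
```

View pics/w3.png

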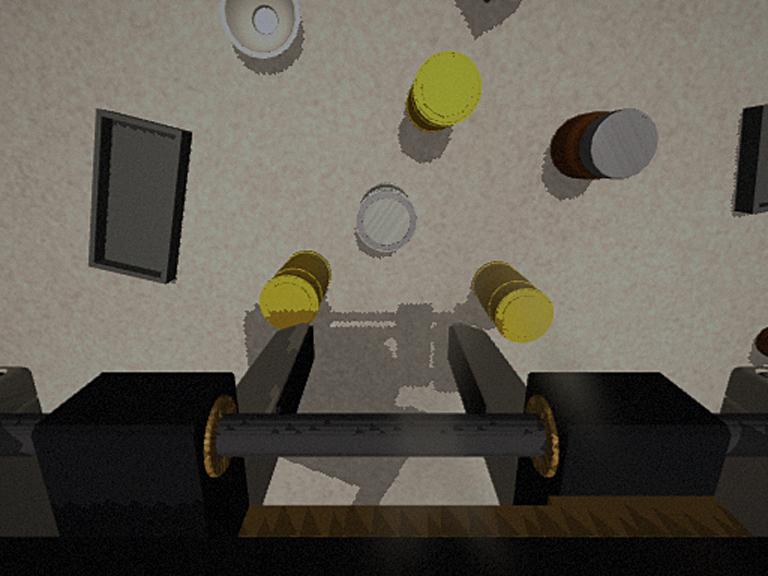

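```bash
python3 -m creep '0 0 0 1 0.05 0 60; 0 0 0 1.65 0.1 0 60; 0 0 0 1.65 0.1 1.5 60; 0 0 0 1.65 0.1 3 60; 0 0 0 1.65 0.1 4.2 60'; python3 -m creep '0 0 0 0 0 0.4 60; 0 0 0 0 0 0.56 60; 0 0 0 0 0 0.56 60; 0 0 0 0 0 0.56 30; 0 0 0 0 0 0.56 30';python3 -m creep '0 0 0 0 0 0 30; 0 0 0 0 0 0 30; 0 0 0 0 0 0 30; 0 0 0 0 0 0 30; 0 0 0 0 0 0 30' 
```

```text
clock: 10.45
ee_pos: [0.4415, 0.1039, 0.0538]
ee_rot: [-3.141, 0.001, 0.522]
ft_force: [0.3, -0.1, -0.5]
width: 0.645
grip_force: 0.0
clock: 10.95
ee_pos: [0.4432, 0.1029, 0.0437]
ee_rot: [3.14, -0.003, 0.52]
ft_force: [-0.6, -0.5, 0.9]
width: 0.522
grip_force: 0.0
clock: 11.45
ee_pos: [0.4425, 0.1027, 0.0429]
ee_rot: [3.141, -0.001, 0.52]
ft_force: [-0.7, 0.0, 6.7]
width: 0.385
grip_force: 25.0
```

```bash
python3 -m creep '0 0 0 0 0 -0.3 30; 0 0 0 0 0 -1.2 30; 0 0 0 0 0 -2.4 30; 0 0 0 0 0 -3.6 30; 0 0 0 0 0 -4.1 30';python3 p.py .3773 -.2507 .145 30
```

```text
clock: 11.95
ee_pos: [0.4431, 0.1028, 0.1477]
ee_rot: [3.14, -0.004, 0.52]
ft_force: [0.7, -0.6, -0.7]
width: 0.383
grip_force: 25.0
turn [ 0.01 -0.03 -0.03] shift [-9.31 10.96  0.09] t 11.95 yaw 29.8 w 35.6
```

```bash
python3 -m creep '0 0 0 -0.8 0.8 0 30; 0 0 0 -2 2 0 30; 0 0 0 -3.2 3.2 0 30; 0 0 0 -4.4 4.4 0 30; 0 0 0 -5.6 5.6 0 30'; python3 -m creep '0 0 0 -1.2 1.2 0 30; 0 0 0 -2.4 2.4 0 30; 0 0 0 -3.6 3.6 0 30; 0 0 0 -4.8 4.6 0 30; 0 0 0 -5.5 5.35 0 30'; python3 -m creep '0 0 0 0 0 0 30; 0 0 0 0 0 0 30; 0 0 0 0 0 0 30; 0 0 0 0 0 0 30; 0 0 0 0 0 0 30'; python3 w.py small_round_tray_floor c .06 .3773,-.2507 .016 ; python3 p.py .3773 -.2507 .047 30
```

```text
clock: 12.45
ee_pos: [0.3887, -0.0896, 0.1438]
ee_rot: [-3.141, 0.0, 0.521]
ft_force: [0.9, -0.0, -1.5]
width: 0.382
grip_force: 25.0
clock: 12.95
ee_pos: [0.3353, -0.2747, 0.1438]
ee_rot: [-3.141, 0.001, 0.518]
ft_force: [0.4, -0.2, -0.9]
width: 0.381
grip_force: 25.0
clock: 13.45
ee_pos: [0.3374, -0.272, 0.1445]
ee_rot: [-3.142, -0.0, 0.522]
ft_force: [-0.6, -0.5, -1.2]
width: 0.381
grip_force: 25.0
conf 0.64 [256. 140.  57.  56.] [ 0.374 -0.254] FIT [ 0.3769 -0.2522] 0.8 0.043
turn [ 0.   -0.   -0.02] shift [1.82 0.05 3.9 ] t 13.55 yaw 29.9 w 35.8
```

```bash
python3 -m creep '0 0 0 1.2 0.05 0 30; 0 0 0 1.8 0.08 0 30; 0 0 0 1.8 0.08 1 30; 0 0 0 1.8 0.08 2 30; 0 0 0 1.8 0.08 2.8 30'; python3 -m creep '0 0 0 0 0 0.5 30; 0 0 0 0 0 0.9 30; 0 0 0 0 0 1.0 30; 0 0 0 0 0 1.1 30; 0 0 0 0 0 1.1 30'; python3 -m creep '0 0 0 0 0 0 40; 0 0 0 0 0 0 46; 0 0 0 0 0 0 60; 0 0 0 0 0 0 60; 0 0 0 0 0 0 60'
```

```text
clock: 14.05
ee_pos: [0.3771, -0.2515, 0.0733]
ee_rot: [-3.141, 0.0, 0.521]
ft_force: [0.2, -0.2, -1.2]
width: 0.385
grip_force: 25.0
clock: 14.55
ee_pos: [0.3775, -0.2525, 0.0476]
ee_rot: [3.141, -0.0, 0.52]
ft_force: [-0.4, -0.3, -0.7]
width: 0.38
grip_force: 25.0
clock: 15.05
ee_pos: [0.3772, -0.2523, 0.0472]
ee_rot: [3.141, -0.0, 0.52]
ft_force: [-0.3, -0.7, 0.3]
width: 0.644
grip_force: 0.0
```

```bash
python3 -m creep '0 0 0 0 0 -0.8 60; 0 0 0 0 0 -1.8 60; 0 0 0 0 0 -2.8 60; 0 0 0 0 0 -3.8 70; 0 0 0 0 0 -4.6 80';python3 w.py small_tin_center c .038 .3773,-.2507 .074; python3 p.py .5155 -.426 .16 77
```

```text
clock: 15.55
ee_pos: [0.3773, -0.2524, 0.1637]
ee_rot: [3.14, -0.0, 0.52]
ft_force: [0.2, 0.1, 0.5]
width: 0.769
grip_force: 0.0
conf 0.76 [256. 183.  40.  52.] [ 0.376 -0.256] FIT [ 0.3766 -0.253 ] 1.5 0.051
conf 0.57 [47. 14. 81. 26.] [ 0.42  -0.013] 
turn [ 0.06  0.   -7.87] shift [1.32 8.7  0.26] t 15.65 yaw 29.8 w 78.1
```

```bash
python3 -m creep '0 0 -1.3 0.3 1.7 0 80; 0 0 -2.6 0.6 3.4 0 80; 0 0 -3.9 0.9 5.1 0 80; 0 0 -5.2 1.2 6.8 0.1 80; 0 0 -6.5 1.3 8.5 0.2 80'; python3 -m creep '0 0 -1.37 0 0.1 0 80; 0 0 -1.37 0 0.1 0 80; 0 0 -1.37 0 0.1 0 80; 0 0 -1.37 0 0.1 0 80; 0 0 -1.37 0 0.1 0 80';python3 w.py square_carton_center b .05,.05 .5255,-.382 .07 w4.png; python3 p.py .5255 -.382 .042 77
```

```text
clock: 16.15
ee_pos: [0.5118, -0.421, 0.1549]
ee_rot: [-3.14, -0.001, 1.207]
ft_force: [0.3, -0.6, 0.5]
width: 0.862
grip_force: 0.0
clock: 16.65
ee_pos: [0.5131, -0.4209, 0.1578]
ee_rot: [3.141, 0.0, 1.343]
ft_force: [-0.0, -0.1, -0.1]
width: 0.857
grip_force: 0.0
conf 0.95 [258. 147.  58.  62.] [ 0.525 -0.387] FIT [ 0.5247 -0.385 ] -13.0 0.016
turn [ 0.01  0.01 -0.  ] shift [1.63 0.12 4.63] t 16.75 yaw 77.0 w 79.9
```

View pics/w4.png

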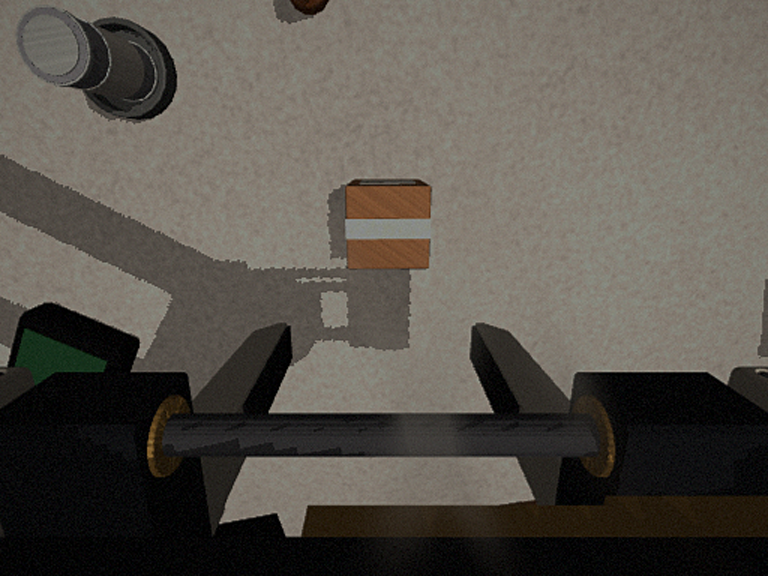

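```bash
python3 -m creep '0 0 0 1 0.1 0 80; 0 0 0 1.55 0.12 0.5 80; 0 0 0 1.55 0.12 2 80; 0 0 0 1.55 0.12 3.4 80; 0 0 0 1.55 0.12 4.2 80'; python3 -m creep '0 0 0 0 0 0.3 80; 0 0 0 0 0 0.42 80; 0 0 0 0 0 0.42 80; 0 0 0 0 0 0.42 45; 0 0 0 0 0 0.42 45';python3 -m creep '0 0 0 0 0 0 45; 0 0 0 0 0 0 45; 0 0 0 0 0 0 45; 0 0 0 0 0 0 45; 0 0 0 0 0 0 45' 
```

```text
clock: 17.25
ee_pos: [0.5232, -0.3821, 0.0478]
ee_rot: [-3.138, -0.002, 1.345]
ft_force: [0.3, 0.1, -1.6]
width: 0.861
grip_force: 0.0
clock: 17.75
ee_pos: [0.5257, -0.385, 0.0432]
ee_rot: [3.139, 0.001, 1.344]
ft_force: [0.3, -0.1, 0.2]
width: 0.738
grip_force: 0.0
clock: 18.25
ee_pos: [0.5252, -0.3845, 0.0421]
ee_rot: [3.141, 0.0, 1.344]
ft_force: [0.8, 0.2, 4.1]
width: 0.539
grip_force: 25.0
```

```bash
python3 -m creep '0 0 0 0 0 -0.3 45; 0 0 0 0 0 -1.2 45; 0 0 0 0 0 -2.4 45; 0 0 0 0 0 -3.6 45; 0 0 0 0 0 -4.1 45';python3 p.py .583 -.167 .145 38.5
```

```text
clock: 18.75
ee_pos: [0.5259, -0.3852, 0.1476]
ee_rot: [3.138, 0.002, 1.344]
ft_force: [0.6, -0.9, -1.3]
width: 0.538
grip_force: 25.0
turn [0.04 0.01 6.42] shift [9.02 0.27 0.09] t 18.75 yaw 77.0 w 50.1
```

```bash
python3 -m creep '0 0 0.9 1.2 0 0 45; 0 0 2.2 3 0.1 0 45; 0 0 3.5 4.8 0.15 0 45; 0 0 4.8 6.6 0.2 0 45; 0 0 6 8.2 0.25 0 45'; python3 -m creep '0 0 0.42 0.5 -0.4 0 45; 0 0 0.42 0.5 -0.4 0 45; 0 0 0.42 0.5 -0.4 0 45; 0 0 0.42 0.5 -0.4 0 45; 0 0 0.42 0.5 -0.4 0 45';python3 w.py square_tray_floor b .074,.074 .6251,-.1335 .016 w5.png; python3 p.py .6251 -.1335 .047 38.5
```

```text
clock: 19.25
ee_pos: [0.5765, -0.1835, 0.1429]
ee_rot: [-3.14, 0.001, 0.711]
ft_force: [1.2, -0.8, -1.4]
width: 0.54
grip_force: 25.0
clock: 19.75
ee_pos: [0.5795, -0.1713, 0.1438]
ee_rot: [-3.141, 0.0, 0.671]
ft_force: [0.7, -0.5, -2.4]
width: 0.534
grip_force: 25.0
conf 0.73 [254. 125.  79.  77.] [ 0.624 -0.137] FIT [ 0.6245 -0.1359] 38.5 0.019
turn [-0.    0.   -0.01] shift [ 2.36 -0.05  3.88] t 19.85 yaw 38.4 w 49.7
```

View pics/w5.png

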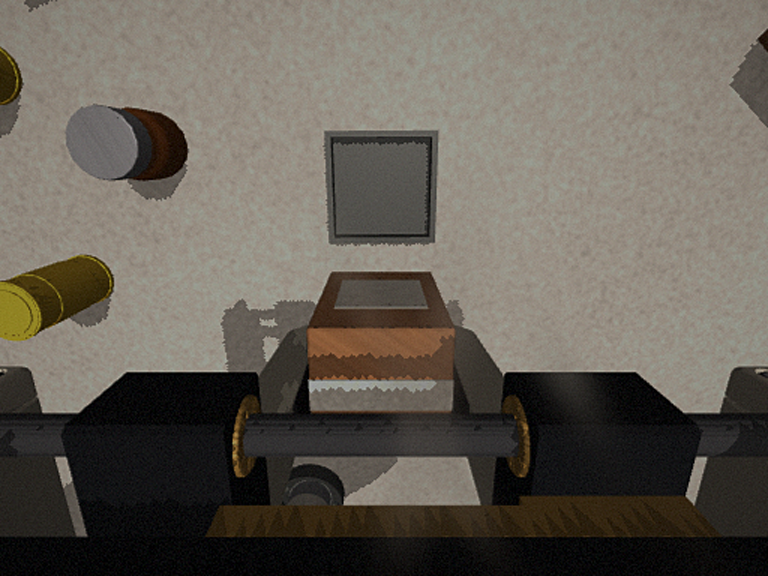

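```bash
python3 -m creep '0 0 0 1.3 0 0 45; 0 0 0 2.32 0 0 45; 0 0 0 2.32 0 0.9 45; 0 0 0 2.32 0 2 45; 0 0 0 2.32 0 2.8 45'; python3 -m creep '0 0 0 0 0 0.5 45; 0 0 0 0 0 0.9 45; 0 0 0 0 0 1.0 45; 0 0 0 0 0 1.1 45; 0 0 0 0 0 1.1 45'; python3 -m creep '0 0 0 0 0 0 54; 0 0 0 0 0 0 58; 0 0 0 0 0 0 70; 0 0 0 0 0 0 80; 0 0 0 0 0 0 80'
```

```text
clock: 20.35
ee_pos: [0.6247, -0.1342, 0.0723]
ee_rot: [-3.141, 0.001, 0.672]
ft_force: [0.4, -0.4, -2.2]
width: 0.534
grip_force: 25.0
clock: 20.85
ee_pos: [0.6258, -0.1343, 0.0474]
ee_rot: [3.141, -0.001, 0.672]
ft_force: [-0.2, -0.5, -2.0]
width: 0.539
grip_force: 25.0
clock: 21.35
ee_pos: [0.6254, -0.134, 0.0467]
ee_rot: [3.141, -0.0, 0.672]
ft_force: [-1.4, 0.2, -0.2]
width: 0.823
grip_force: 0.0
```

```bash
python3 -m creep '0 0 0 0 0 -0.8 80; 0 0 0 0 0 -1.8 80; 0 0 0 0 0 -2.8 80; 0 0 0 0 0 -3.8 80; 0 0 0 0 0 -4.8 70';python3 w.py square_carton_center b .05,.05 .6251,-.1335 .074; python3 p.py .6 .096 .16 64
```

```text
clock: 21.85
ee_pos: [0.6251, -0.134, 0.1675]
ee_rot: [-3.142, 0.0, 0.672]
ft_force: [0.4, 0.2, -0.7]
width: 0.818
grip_force: 0.0
conf 0.8 [255. 185.  53.  62.] [ 0.621 -0.14 ] FIT [ 0.6241 -0.1358] 38.6 0.031
turn [ 0.07 -0.03 -4.25] shift [ 4.88 -7.92  0.44] t 21.95 yaw 38.5 w 70.9
```

```bash
python3 -m creep '0 0 -0.8 1 -1.5 0 70; 0 0 -1.7 2 -3.1 0.1 70; 0 0 -2.6 3 -4.7 0.2 70; 0 0 -3.5 3.9 -6.3 0.2 70; 0 0 -4.25 4.8 -7.7 0.2 70'; python3 -m creep '0 0 0 0 0 0 60; 0 0 0 0 0 0 60; 0 0 0 0 0 0 60; 0 0 0 0 0 0 60; 0 0 0 0 0 0 60';python3 w.py long_carton_center b .09,.034 .6284,.1487 .07 w6.png; python3 p.py .6284 .1487 .042 64
```

```text
clock: 22.45
ee_pos: [0.598, 0.0933, 0.1603]
ee_rot: [-3.14, 0.001, 1.121]
ft_force: [0.8, -0.3, -0.0]
width: 0.754
grip_force: 0.0
clock: 22.95
ee_pos: [0.5995, 0.09, 0.1614]
ee_rot: [-3.142, 0.0, 1.115]
ft_force: [-0.4, -0.2, -0.3]
width: 0.645
grip_force: 0.0
conf 0.94 [258. 123.  39. 109.] [0.629 0.142] FIT [0.6273 0.1438] 63.1 0.038
turn [ 0.    0.   -0.01] shift [2.6  0.01 4.78] t 23.05 yaw 63.9 w 59.9
```

View pics/w6.png

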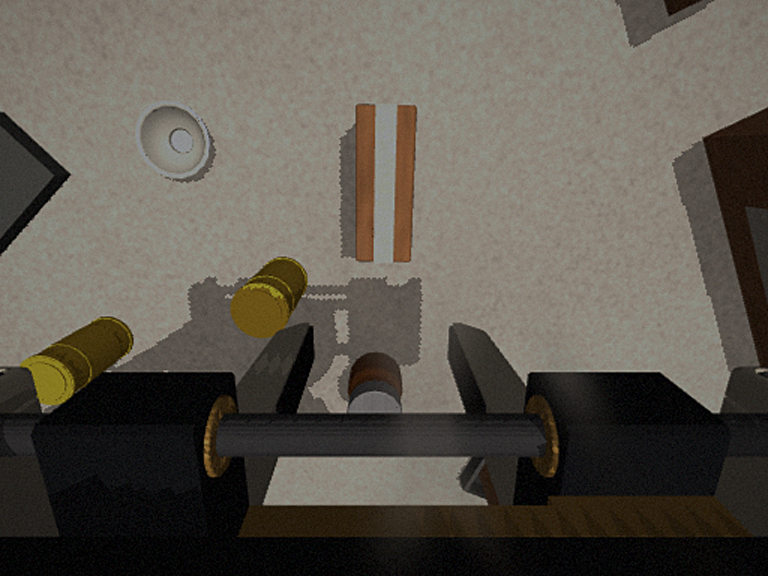

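```bash
python3 -m creep '0 0 0.12 1.4 0.03 0 60; 0 0 0.12 2.47 0.03 0.1 60; 0 0 0.12 2.47 0.03 1.4 60; 0 0 0.12 2.47 0.03 2.9 60; 0 0 0.12 2.47 0.03 4.2 60'; python3 -m creep '0 0 0 0 0 0.4 60; 0 0 0 0 0 0.58 60; 0 0 0 0 0 0.58 60; 0 0 0 0 0 0.58 28; 0 0 0 0 0 0.58 28';python3 -m creep '0 0 0 0 0 0 28; 0 0 0 0 0 0 28; 0 0 0 0 0 0 28; 0 0 0 0 0 0 28; 0 0 0 0 0 0 28' 
```

```text
clock: 23.55
ee_pos: [0.627, 0.1463, 0.055]
ee_rot: [-3.142, 0.0, 1.104]
ft_force: [0.1, 0.4, -0.6]
width: 0.648
grip_force: 0.0
clock: 24.05
ee_pos: [0.6286, 0.1467, 0.0443]
ee_rot: [3.139, -0.002, 1.104]
ft_force: [0.5, 0.6, -0.4]
width: 0.523
grip_force: 0.0
clock: 24.55
ee_pos: [0.6278, 0.1466, 0.0431]
ee_rot: [3.14, -0.001, 1.105]
ft_force: [-0.5, -0.7, 5.6]
width: 0.368
grip_force: 25.0
```

```bash
python3 -m creep '0 0 0 0 0 -0.3 28; 0 0 0 0 0 -1.2 28; 0 0 0 0 0 -2.4 28; 0 0 0 0 0 -3.6 28; 0 0 0 0 0 -4.1 28';python3 p.py .358 .2655 .145 16
```

```text
clock: 25.05
ee_pos: [0.6284, 0.1468, 0.1481]
ee_rot: [3.138, -0.002, 1.105]
ft_force: [0.3, 0.6, -0.3]
width: 0.363
grip_force: 25.0
turn [ 0.02 -0.03  7.88] shift [ -0.62 -11.8    0.08] t 25.05 yaw 63.3 w 33.8
```

```bash
python3 -m creep '0 0 0.9 -0.1 -1.4 0 28; 0 0 2.2 -0.2 -3 0 28; 0 0 3.5 -0.3 -4.6 0 28; 0 0 4.8 -0.3 -6.2 0 28; 0 0 6.1 -0.4 -7.8 0 28'; python3 -m creep '0 0 1.3 -1.2 -1 0 28; 0 0 1.78 -2.6 -2.2 0 28; 0 0 1.78 -3 -2.5 0 28; 0 0 1.78 -3 -2.5 0 28; 0 0 1.78 -3 -2.5 0 28';python3 w.py long_tray_floor b .114,.058 .358,.2655 .016 w7.png; python3 p.py .358 .2655 .047 16
```

```text
clock: 25.55
ee_pos: [0.4463, 0.2256, 0.1434]
ee_rot: [-3.141, 0.001, 0.46]
ft_force: [0.3, 1.0, -1.5]
width: 0.367
grip_force: 25.0
clock: 26.05
ee_pos: [0.3538, 0.2474, 0.1446]
ee_rot: [3.141, -0.001, 0.28]
ft_force: [0.8, 0.2, -2.0]
width: 0.366
grip_force: 25.0
conf 0.95 [239. 167.  56. 103.] [0.362 0.266] FIT [0.3574 0.2639] 195.1 0.538
turn [ 0. -0. -0.] shift [ 0.34 -0.67  3.91] t 26.15 yaw 16.0 w 33.5
```

View pics/w7.png

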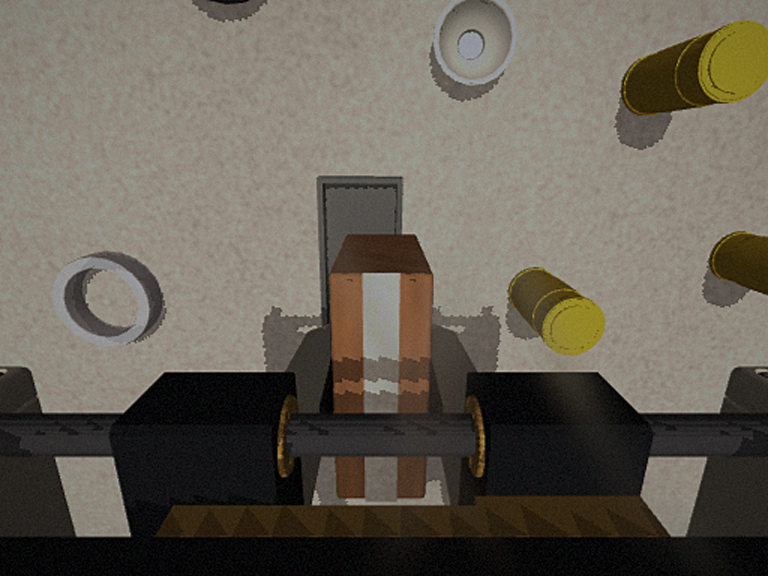

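```bash
python3 - <<'E'
from h import *
c=vision.camera("wrist")
P=[ray(c,p,.016) for p in((212,118.7),(268.7,118.7))]
print(P,(P[0]+P[1])/2-.057*np.array([np.cos(np.radians(16)),np.sin(np.radians(16)),0]), np.linalg.norm(P[0]-P[1]))
E
python3 p.py .358 .2655 .047 16
```

```text
[array([0.40446357, 0.30467234, 0.016     ]), array([0.42021582, 0.24950405, 0.016     ])] [0.35754778 0.26137687 0.016     ] 0.05737310922453612
turn [ 0.   -0.   -0.01] shift [ 0.34 -0.67  3.9 ] t 26.2 yaw 16.0 w 33.9
```

```bash
python3 -m creep '0 0 0 0.32 -0.6 0 28; 0 0 0 0.32 -0.6 0 28; 0 0 0 0.32 -0.6 0.9 28; 0 0 0 0.32 -0.6 1.9 28; 0 0 0 0.32 -0.6 2.7 28'; python3 -m creep '0 0 0 0 0 0.5 28; 0 0 0 0 0 0.9 28; 0 0 0 0 0 1.1 28; 0 0 0 0 0 1.18 28; 0 0 0 0 0 1.18 28'; python3 -m creep '0 0 0 0 0 0 38; 0 0 0 0 0 0 42; 0 0 0 0 0 0 55; 0 0 0 0 0 0 60; 0 0 0 0 0 0 60'
```

```text
clock: 26.7
ee_pos: [0.357, 0.2632, 0.0757]
ee_rot: [3.141, 0.001, 0.279]
ft_force: [0.2, 0.1, -1.9]
width: 0.364
grip_force: 25.0
clock: 27.2
ee_pos: [0.3572, 0.2642, 0.048]
ee_rot: [-3.141, -0.001, 0.279]
ft_force: [-1.1, 0.6, -1.1]
width: 0.364
grip_force: 25.0
clock: 27.7
ee_pos: [0.3569, 0.2641, 0.0477]
ee_rot: [-3.142, -0.0, 0.279]
ft_force: [0.5, -0.7, -0.3]
width: 0.627
grip_force: 0.0
```

Lift straight up, then step back (tool -x) to view the long carton, and take a final top picture.

```bash
python3 -m creep '0 0 0 0 0 -0.8 60; 0 0 0 0 0 -1.8 60; 0 0 0 0 0 -2.8 60; 0 0 0 0 0 -3.8 60; 0 0 0 0 0 -5.4 60'; python3 -m creep '0 0 0 0 1.6 -0.5 60; 0 0 0 0 3.2 -1 60; 0 0 0 0 4.8 -1.5 60; 0 0 0 0 6.4 -2 60; 0 0 0 0 8 -2 60'; python3 - <<'E'
from h import *
a=vision.camera("top")["frame"]; b=vision.camera("scene")["frame"]; w=vision.camera("wrist")["frame"]
r=lambda f,y0,y1,x0,x1:cv2.resize(f[y0:y1,x0:x1,::-1],(400,300),interpolation=cv2.INTER_CUBIC)
cv2.imwrite("pics/final.png",np.vstack([np.hstack([r(a,100,310,70,350),r(a,80,290,220,500)]),np.hstack([r(b,100,310,110,390),r(w,0,384,0,512)])]))
E
```

```text
clock: 28.2
ee_pos: [0.3555, 0.2633, 0.1817]
ee_rot: [3.141, 0.004, 0.279]
ft_force: [1.2, 0.4, 0.7]
width: 0.644
grip_force: 0.0
clock: 28.7
ee_pos: [0.4131, 0.0703, 0.2348]
ee_rot: [3.141, -0.004, 0.28]
ft_force: [0.3, 0.1, -1.1]
width: 0.646
grip_force: 0.0
```

View pics/final.png

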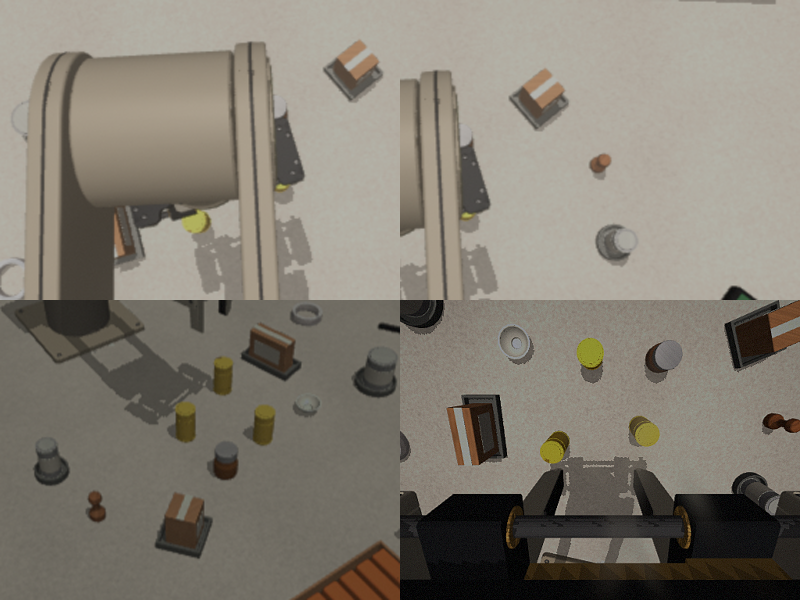

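The final view shows all four packs upright inside their trays: square carton at (185,525), long carton at (270,350), small tin at (50,465), big tin at (380,370). The jar at (225,460) and the yellow tins are undisturbed. One numeric check of the long carton remains.

```bash
python3 w.py long_carton_center b .09,.034 .358,.264 .074; python3 w.py long_tray_floor b .114,.058 .358,.264 .016
```

```text
conf 0.68 [29. 18. 57. 36.] [0.509 0.361] 
conf 0.65 [ 95. 172.  62.  87.] [0.348 0.269] FIT [0.3539 0.2647] 14.4 0.046
conf 0.4 [339.  74.  51.  42.] [0.549 0.001] 
conf 0.83 [112. 161.  60.  88.] [0.358 0.264] FIT [0.3581 0.2629] 16.9 0.641
```

```bash
python3 -c "
from station import ticket; print(ticket.hand_in())"
```

```text
the job is handed in; nothing more can be done
None
```

I set all four packs upright in their matching trays and handed the job in at about 29 s. The jar and the yellow look-alikes look undisturbed in the last pictures. The last measurement put the long carton within about 2° of square to its tray.

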